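# Lock the push-and-turn cap on the storage canister

## Task

Close the canister on the bench with its push-and-turn cap: set the cap on the collar, feel for where its two lugs drop into the entry slots, then press it down against the spring and twist it clockwise (seen from above) until the lugs catch in the shell. Let go so that it stays locked down, level and without being forced, and leave the bottle, the lens tube and the tape roll where they are.

Things in the scene. Friction and masses are not known exactly. Their poses are not given: they have to be found in the camera images.
- canister: Aluminium canister bolted upright to the bench: round foot 100 mm across, 6 mm thick; body 72 mm across; on top a dark knurled collar (the outer shell) 74 mm across, 28 mm tall. Origin at the centre of its underside, z up; top of the collar at z = 80 mm. Pressing cap and canister together with over 50 N counts as forcing it. Tall equipment stands right of the work: pass high over it.
- lip (a point): Centre of the collar's top face, axes as the canister's. Bore 44 mm across; two opposite entry slots, 9 mm wide at the bore, go down through the lip, out to a radius of 32 mm. The collar's angle is not reported: the line through the slots lies anywhere within 0.4 rad of the canister's x axis, either way; find it by feel or by eye. The collar itself stays put.
- latch (a point): Point on the axis, 9 mm below the lip top. Clockwise (from above) of each slot's centre: 12 to 30 degrees a bridge with its underside 9 mm below the lip top, 30 to 56 degrees a pocket with its roof 6 mm below the lip top, then a solid end stop. So the lugs lock 43 degrees (0.75 rad) clockwise of the slots. Counter-clockwise of the slots it is solid.
- seal (a point): Where the top centre of the white sprung disc (41 mm across) inside the bore stands when free, 7 mm below the lip top; this point stays there when the disc moves. The disc sinks up to 17.5 mm: 3 N to start, 0.45 N more per mm; 6 N at the locked depth, 8 to 9 N with the lugs below the bridges. It lifts an unlocked cap and holds a locked one up in its pockets.
- cap: Black plastic push-and-turn cap, 54 mm tall, about 90 g, standing loose on the bench on its nose. Origin at the centre of its underside, z up. Round nose 40.6 mm across, up to z = 22 mm, tapered to 33 mm over the lowest 4 mm; knurled flange 58 mm across, z = 22 to 28 mm; a grip bar on top. A half turn makes no difference.
- lugs (a point): Point on the cap's axis, 6.5 mm above its underside, midway between its two lugs: they stick out along the cap's +x and -x to a radius of 27 mm, 7 mm wide, z = 4 to 9 mm. Cap underside above the canister's underside: lugs on the lip 76 mm; lugs in the slots, resting on the free disc 73; lugs clear below the bridges under 62; locked 65; flange meets lip at 58.
- grip_bar (a point): Point on the cap's axis, 41 mm above its underside: middle of the flat grip bar, 46 mm long along the cap's x, 15 mm thick along its y, z = 28 to 54 mm; take it across its thickness.
- dropper_bottle: bystander: small brown dropper bottle with a white cap, 32 mm diameter, 70 mm tall, upright; origin at the centre of its underside
- lens_tube: bystander: black threaded lens tube standing upright, 32 mm diameter, 52 mm tall; origin at the centre of its underside
- tape_roll: bystander: roll of dark tape lying flat, 58 mm diameter, 19 mm tall; origin at the centre of its underside
Things that resemble listed ones, but are neither listed nor needed, are in the scene too. What is shaped like the cap but brown or pink is not meant.

How it is judged:
By the outcome, as a careful person would: the job done as asked, in the order asked, and still so for the second after the job is handed in, with the robot touching nothing.
It also fails if it takes over 72 s, if anything falls off the work surface, if the arm or the gripper's body presses on something with over 40 N, if the wrist force passes 120 N, or if a joint passes its speed limit or range.

## Robot

A 6-joint arm with a two-finger parallel gripper is mounted at the origin on a cart in front of the work surface, level with it; the furniture and walls round the work are solid. World frame = base frame: x ahead of the robot, y to its left, z up, the work surface at z = 0. Lengths are in m, angles in rad, forces in N, time in s.
With the tool pointing down it reaches from about 0.35 to 0.975 m from the base axis. Payload 17.4 kg.
Tool frame: the origin (TCP) lies on the mounting face of the last link; the fingertips stand 173 mm ahead of it and the grasp point (between the pads) lies 155 mm ahead of it; z points along the fingers, y is the direction in which the jaws open and shut (so a half turn about z gives the same grasp; the last joint's range is limited). The gripper opens to 85 mm and grips with 20 to 120 N. Pads are 22 mm wide; open, the fingers measure 114 mm over their backs; the gripper's body (76 mm by 85 mm) begins 54 mm behind the grasp point. The pads swing forward as they close: fully open they stand 13 mm farther back than shut.
Start: joints at [-1.379, 0.116, 1.442, -0, 1.584, -0.038], TCP at [0.154, -0.657, 0.405] pointing down, gripper open.
Joint ranges: [-2.83, 2.83], [-0.83, 2.19], [0.07, 2.5], [-1.14, 4.28], [0.01, 3], [-2.97, 2.97]. Speed limits (rad/s): [1.89, 1.89, 2.22, 3.14, 3.14, 3.14].

## Interface

Orientations are given as a unit quaternion [w, x, y, z].
In Python, from cell import telemetry, viewer, ticket gives the robot as it stands.
- The arm moves only by the tool play_rows, never from a script. Its argument "motion" is one flat list of numbers, 7 for each row, row after row: the finger opening in m, from 0 to 0.0854, then the shift along the tool's x, y, z in m, then the turn, a rotation vector about the tool's x, y, z in rad. A call has 1 to 12 rows; each row shifts and turns the commanded pose from where the row before left it, along the tool's axes as they then stand; what a row does not reach is not made up. A row lasts 1/12 s, in which the tool goes at most 41.7 mm and 7.16 degrees, less where a joint would pass 70% of its speed; a pose out of reach is approached as far as the arm can. A call with a gripper value outside its range is refused whole. The fingers move at their own pace and stop on an object; "squeeze" is the grip in N (left out, the last holds). Time passes only in rows, so rows that do not move let the fingers close. It gives the time, the measured TCP pose, the force and the opening at its end, in the units of the state.
- telemetry.get_state(): the state, without advancing time (a new reading comes with each control period).
- viewer.read_camera(name): name is "scene" or "side" or "wrist"; returns the picture (400x640x3 uint8, red, green, blue); there is no depth.
- viewer.camera_params(name): a dict with "fx", "fy", "cx", "cy" (pixels), "rvec" (rotation vector, rad) and "tvec" (3), from world to camera coordinates, as OpenCV has them. Camera axes: x right, y down, z forward; pixel columns grow to the right and rows downward; lengths in m; the calibration is good to about 2 mm. A picture is of the moment at which its call begins: read the wrist's pose just before it. camera_params takes no time and is no camera call; for the wrist camera it gives the pose at the moment of the call.
- ticket.finish_job(): hands the job in, once; it reports no verdict.
The state is a dict: "time": time; "joint_positions": joint angles; "qd": joint speeds; "effort": joint torques, N m; "position": TCP position; "orientation": TCP orientation; "contact_force": force on the tool from outside, world axes, zero at the start; "moment": the same for the moment, N m; "finger_gap": finger opening in m.
Only numpy, scipy, OpenCV 4.12 (cv2) and the standard library are available. Lean on these libraries where they do the work, as an engineer would, in place of code of your own. Each camera call takes 0.05 s, during which the arm holds its last target. There are 200 camera calls.

## Working session

There is one attempt and no reset: what is moved stays moved. The work goes in short steps, Python scripts to look and compute and a tool call to move; the robot and the scene stay as the last step left them, time stands still between calls to the robot, and variables do not carry over. Pictures are saved under pics/ and viewed, about 8 in all and at most 12, crops included, and the job is handed in when it is done.

Besides the shell and the picture viewer there is one more tool, called after ">>>" by a JSON object that holds its "name" and its "arguments", one argument or row to a line. play_rows: Moves the arm, as the interface text tells. Its arguments: {"type":"object","properties":{"motion":{"type":"array"},"squeeze":{"type":"number"}},"required":["motion"]}

```bash
mkdir -p pics; ls
cat > h.py <<'E'
import numpy as np, cv2
from cell import telemetry, viewer, ticket
from scipy.spatial.transform import Rotation as R
def save(cam,name):
    p=viewer.camera_params(cam); im=viewer.read_camera(cam)[:,:,::-1].copy()
    cv2.imwrite(f'pics/{name}.png',im); np.save(f'pics/{name}.npy',p,allow_pickle=True); return im
def prm(name): return np.load(f'pics/{name}.npy',allow_pickle=True).item()
def ray(p,u,v,z):
    M=R.from_rotvec(np.ravel(p['rvec'])).as_matrix(); t=np.ravel(p['tvec'])
    c=-M.T@t; d=M.T@np.array([(u-p['cx'])/p['fx'],(v-p['cy'])/p['fy'],1]); return c+d*(z-c[2])/d[2]
def proj(p,X):
    M=R.from_rotvec(np.ravel(p['rvec'])).as_matrix(); q=M@np.asarray(X)+np.ravel(p['tvec'])
    return p['fx']*q[0]/q[2]+p['cx'],p['fy']*q[1]/q[2]+p['cy']
def Rt():
    w,x,y,z=telemetry.get_state()['orientation']; return R.from_quat([x,y,z,w]).as_matrix()
E
python3 - <<'E'
from h import *
s=telemetry.get_state(); print(s); print(Rt().round(3))
a=save('scene','a0'); b=save('side','b0')
for n in 'a0','b0':
    p=prm(n); M=R.from_rotvec(np.ravel(p['rvec'])).as_matrix(); print(p['fx'],(-M.T@np.ravel(p['tvec'])).round(3), M[2].round(2))
E
```

```text
pics
{'time': 0.0, 'joint_positions': array([-1.37882247e+00,  1.16513777e-01,  1.44224442e+00,  9.83372691e-06,
        1.58400873e+00, -3.78039132e-02]), 'qd': array([-0.0002719 , -0.00095606, -0.00098355, -0.00088917,  0.00036677,
        0.00122432]), 'effort': array([ 1.76106473e-04, -7.31983709e+01, -6.32484984e+01, -5.70685131e-05,
        6.32376919e-03,  9.15571235e-06]), 'position': array([ 0.15373253, -0.65728152,  0.40395626]), 'orientation': array([-5.85771263e-04,  9.93407350e-01,  1.14636347e-01, -4.03126951e-05]), 'contact_force': array([ 0.47168561, -0.75152353, -0.34413927]), 'moment': array([-0.04872583, -0.0060058 ,  0.02800998]), 'finger_gap': 0.0855967808678097}
[[ 0.974  0.228 -0.   ]
 [ 0.228 -0.974  0.001]
 [ 0.    -0.001 -1.   ]]
517.1377570002759 [ 0.184 -0.454  0.935] [ 0.35  0.54 -0.77]
503.56865872885015 [ 0.372 -0.513  0.662] [ 0.2   0.75 -0.63]
```

View pics/a0.png

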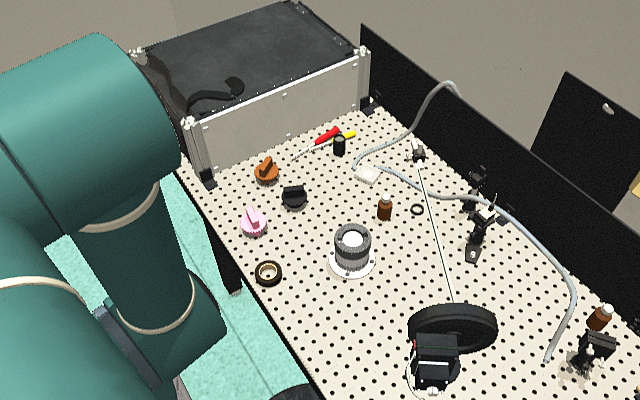

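View pics/b0.png

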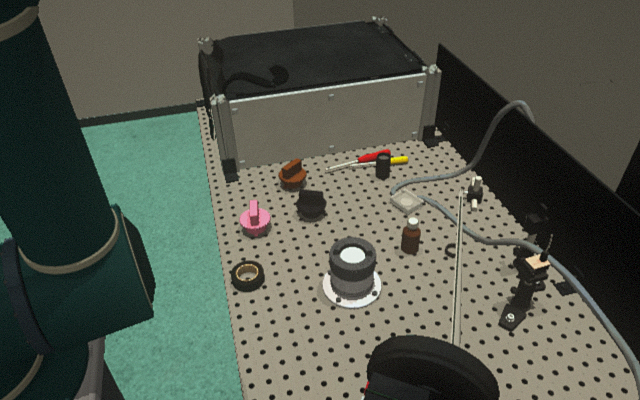

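Caps: brown (267,172), pink (254,220) and black (293,196) in scene. The black one fits, since brown and pink are excluded. Canister is at (351,245), tape roll (268,272), lens tube (339,146), bottle (385,207). I'll confirm the cap in an enlarged crop.

Run:
```python
import cv2,numpy as np
a=cv2.imread('pics/a0.png');b=cv2.imread('pics/b0.png')
k=lambda i,x,y,w,h,s:cv2.resize(i[y:y+h,x:x+w],None,fx=s,fy=s,interpolation=cv2.INTER_CUBIC)
top=np.hstack([k(a,260,170,66,50,6),k(b,278,177,66,50,6)])
bot=np.hstack([k(a,318,215,66,50,6),k(b,320,230,66,50,6)])
cv2.imwrite('pics/c0.png',np.clip(np.vstack([top,bot])*1.0,0,255).astype('u1'))
```

```text
(no output)
```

View pics/c0.png

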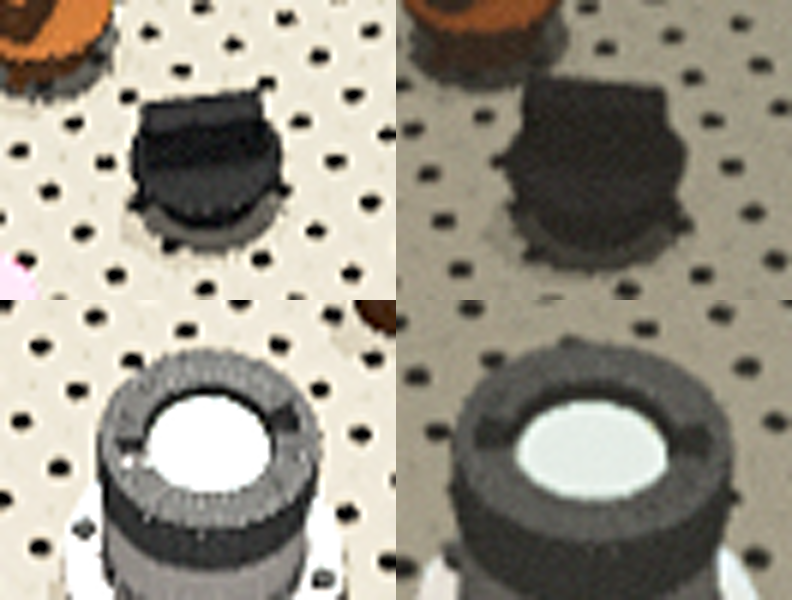

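The crop confirms the black cap with its grip bar, and it also shows the two slots (scene ≈(339.7,239.2) and (365.8,234.5); side ≈(336,252.5) and (369.5,253)).

Run:
```python
from h import *
a,b=prm('a0'),prm('b0')
S=lambda x,y:(260+x/6,170+y/6); S2=lambda x,y:(318+x/6,215+y/6); D=lambda x,y:(278+(x-396)/6,177+y/6); D2=lambda x,y:(320+(x-396)/6,230+y/6)
def seg(n,p,q,r,z):
    A=ray(p,*q,z);B=ray(p,*r,z); print(n,A.round(4)[:2],B.round(4)[:2],'mid',((A+B)/2).round(4)[:2],'ang',np.arctan2(*(B-A)[1::-1]).round(3),'len',np.linalg.norm(B-A).round(4))
seg('slots a',a,S2(130,145),S2(287,117),.079)
seg('slots b',b,D2(492,135),D2(693,138),.079)
seg('lip a L-R',a,S2(98,140),S2(318,145),.08)
seg('lip a fb',a,S2(208,48),S2(208,225),.08)
seg('lip b L-R',b,D2(453,150),D2(733,150),.08)
seg('lip b fb',b,D2(590,45),D2(590,240),.08)
seg('disc a',a,S2(145,145),S2(270,145),.073); seg('disc b',b,D2(515,150),D2(668,150),.073)
seg('bar a back',a,S(140,103),S(262,90),.054); seg('bar a front',a,S(146,127),S(266,115),.054)
seg('bar b back',b,D(525,80),D(662,92),.054)
seg('flange a LR',a,S(131,160),S(281,158),.027)
seg('flange b LR',b,D(508,160),D(688,158),.027)
for n,p,u,v in [('bot a',a,385,218),('bot b',b,411,252),('tape a',a,268,275),('tape b',b,248,280),('lens a',a,339,155),('lens b',b,383,178),('wheeltop a',a,450,310),('camtop',a,438,345)]: print(n,ray(p,u,v,0).round(3)[:2])
```

```text
slots a [0.5375 0.0365] [0.5881 0.0162] mid [0.5628 0.0264] ang -0.382 len 0.0545
slots b [0.5334 0.033 ] [0.5846 0.0168] mid [0.559  0.0249] ang -0.305 len 0.0536
lip a L-R [0.5293 0.0437] [5.893e-01 5.000e-04] mid [0.5593 0.0221] ang -0.623 len 0.0739
lip a fb [0.5826 0.0544] [ 0.54   -0.0049] mid [0.5613 0.0247] ang -2.194 len 0.073
lip b L-R [0.5216 0.0296] [0.5929 0.0088] mid [0.5573 0.0192] ang -0.284 len 0.0742
lip b fb [0.5689 0.0574] [ 0.5467 -0.011 ] mid [0.5578 0.0232] ang -1.885 len 0.0719
disc a [0.5442 0.0371] [0.5792 0.0134] mid [0.5617 0.0252] ang -0.596 len 0.0423
disc b [0.5394 0.0315] [0.5788 0.02  ] mid [0.5591 0.0257] ang -0.284 len 0.0411
bar a back [0.5243 0.2399] [0.5658 0.2196] mid [0.545  0.2298] ang -0.456 len 0.0462
bar a front [0.5201 0.2284] [0.5604 0.2082] mid [0.5402 0.2183] ang -0.465 len 0.0451
bar b back [0.5201 0.2363] [0.5609 0.2177] mid [0.5405 0.227 ] ang -0.427 len 0.0448
flange a LR [0.5171 0.2383] [0.5651 0.207 ] mid [0.5411 0.2226] ang -0.58 len 0.0573
flange b LR [0.5118 0.2304] [0.5683 0.2147] mid [0.5401 0.2225] ang -0.271 len 0.0587
bot a [0.689 0.072]
bot b [0.687 0.07 ]
tape a [0.394 0.091]
tape b [0.391 0.086]
lens a [0.717 0.296]
lens b [0.717 0.293]
wheeltop a [ 0.654 -0.182]
camtop [ 0.585 -0.224]
```

```bash
cat >> h.py <<'E'
def plan(target, yaw=None):
    """shift in tool axes to world target of grasp point (155 mm ahead), and turn about tool z to bring tool x to yaw"""
    s=telemetry.get_state(); M=Rt(); g=s['position']+M[:,2]*.155
    print('grasp',g.round(4),'yaw',np.arctan2(M[1,0],M[0,0]).round(4),'tilt',M[:2,2].round(4),'t',round(s['time'],2))
    print('shift tool',(M.T@(np.array(target)-g)).round(4))
    if yaw is not None: print('turn z',-((yaw-np.arctan2(M[1,0],M[0,0])+np.pi/1)%(2*np.pi)-np.pi).round(4))
E
python3 - <<'E'
from h import *
p=viewer.camera_params('wrist');M=R.from_rotvec(np.ravel(p['rvec'])).as_matrix();c=-M.T@np.ravel(p['tvec'])
s=telemetry.get_state();T=Rt();print('cam in tool',(T.T@(c-s['position'])).round(3),'axes in tool\n',(T.T@M.T).round(2),p['fx'])
a,b=prm('a0'),prm('b0')
def tri(q,r):
    P=[]
    for p in(a,b):
        P.append(np.hstack([R.from_rotvec(np.ravel(p['rvec'])).as_matrix(),np.ravel(p['tvec'])[:,None]]))
    n=[((q[0]-a['cx'])/a['fx'],(q[1]-a['cy'])/a['fy']),((r[0]-b['cx'])/b['fx'],(r[1]-b['cy'])/b['fy'])]
    X=cv2.triangulatePoints(P[0],P[1],np.array(n[0]).reshape(2,1),np.array(n[1]).reshape(2,1)).ravel();return (X[:3]/X[3]).round(3)
print('wheel',tri((453,328),(432,370)),'left rim',tri((409,325),(367,355)),'right rim',tri((497,328),(498,385)))
plan([.56,.025,.30])
E
```

```text
cam in tool [ 0.07 -0.    0.03] axes in tool
 [[-0.   -0.96 -0.28]
 [ 1.   -0.   -0.  ]
 [-0.   -0.28  0.96]] 301.9507089774638
wheel [ 0.547 -0.261  0.186] left rim [ 0.495 -0.216  0.175] right rim [ 0.594 -0.303  0.205]
grasp [ 0.1537 -0.6571  0.2491] yaw 0.2297 tilt [-0.0002  0.001 ] t 0.1
shift tool [ 0.551  -0.5717 -0.0504]
```

>>> {"name": "play_rows", "arguments": {
  "motion": [0.0854,0,0,-0.035,0,0,0,0.0854,0,0,-0.035,0,0,0,0.0854,0,0,-0.035,0,0,0,0.0854,0,0,-0.035,0,0,0,0.0854,0.0275,-0.0285,0,0,0,0,0.0854,0.0275,-0.0285,0,0,0,0,0.0854,0.0275,-0.0285,0,0,0,0,0.0854,0.0275,-0.0285,0,0,0,0,0.0854,0.0275,-0.0285,0,0,0,0,0.0854,0.0275,-0.0285,0,0,0,0,0.0854,0.0275,-0.0285,0,0,0,0,0.0854,0.0275,-0.0285,0,0,0,0]
}}

```text
time: 1.1
position: [0.3165, -0.3834, 0.5445]
orientation: [-0.0, 0.993, 0.114, -0.0]
contact_force: [0.6, 0.5, 0.2]
finger_gap: 0.0858
```

>>> {"name": "play_rows", "arguments": {
  "motion": [0.0854,0.0275,-0.0285,0,0,0,0,0.0854,0.0275,-0.0285,0,0,0,0,0.0854,0.0275,-0.0285,0,0,0,0,0.0854,0.0275,-0.0285,0,0,0,0,0.0854,0.0275,-0.0285,0,0,0,0,0.0854,0.0275,-0.0285,0,0,0,0,0.0854,0.0275,-0.0285,0,0,0,0,0.0854,0.0275,-0.0285,0,0,0,0,0.0854,0.0275,-0.0285,0,0,0,0,0.0854,0.0275,-0.0285,0,0,0,0,0.0854,0.0275,-0.0285,0,0,0,0,0.0854,0.0275,-0.0285,0,0,0,0]
}}

```text
time: 2.1
position: [0.56, 0.0251, 0.5445]
orientation: [0.0, 0.993, 0.115, -0.0]
contact_force: [0.4, -0.7, 0.6]
finger_gap: 0.0858
```

Run:
```python
from h import *
plan([.54,.2235,.14],2.69)
save('wrist','w0'); p=prm('w0'); print(proj(p,[.56,.0245,.08]),proj(p,[.5415,.2235,.054]),telemetry.get_state()['joint_positions'].round(3))
```

```text
grasp [0.56   0.0251 0.3895] yaw 0.2301 tilt [-0.0001 -0.    ] t 2.1
shift tool [ 0.0258 -0.1977  0.2495]
turn z -2.4599
(np.float64(315.65582532771015), np.float64(159.71151459981704)) (np.float64(183.8877541890757), np.float64(138.9842293985006)) [ 0.006 -0.129  1.464  0.002  1.808  1.345]
```

Run:
```python
import cv2,numpy as np
a=cv2.imread('pics/w0.png')
k=lambda x,y,w,h,s:cv2.resize(a[y:y+h,x:x+w],None,fx=s,fy=s,interpolation=cv2.INTER_CUBIC)
cv2.imwrite('pics/w0c.png',np.hstack([k(150,105,70,70,5.6),k(281,125,70,70,5.6)]))
```

```text
(no output)
```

View pics/w0c.png

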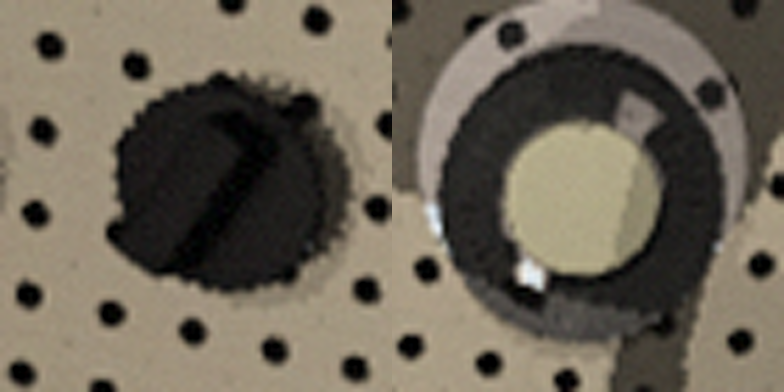

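Run:
```python
from h import *
p=prm('w0')
L=lambda x,y:(150+x/5.6,105+y/5.6); C=lambda x,y:(281+(x-392)/5.6,125+y/5.6)
for z in(.08,.074):
    A=ray(p,*C(527,290),z);B=ray(p,*C(641,112),z);print('slots',A.round(4),B.round(4),((A+B)/2).round(4),np.arctan2(*(B-A)[1::-1]).round(3),np.linalg.norm(B-A).round(4))
A=ray(p,*C(440,190),.08);B=ray(p,*C(725,190),.08);print('lip',((A+B)/2).round(4),np.linalg.norm(B-A).round(4))
A=ray(p,*C(505,198),.08);B=ray(p,*C(661,198),.08);T=ray(p,*C(583,120),.073);U=ray(p,*C(583,275),.073);print('disc lr',((A+B)/2).round(4),'tb',((T+U)/2).round(4),np.linalg.norm(B-A).round(4),np.linalg.norm(T-U).round(4))
A=ray(p,*L(117,175),.026);B=ray(p,*L(325,195),.026);print('flange',((A+B)/2).round(4),np.linalg.norm(B-A).round(4))
A=ray(p,*L(182,268),.028);B=ray(p,*L(270,150),.028);print('bar edge',np.arctan2(*(B-A)[1::-1]).round(3))
```

```text
slots [0.5319 0.0339 0.08  ] [0.5837 0.0157 0.08  ] [0.5578 0.0248 0.08  ] -0.338 0.0549
slots [0.5306 0.0338 0.074 ] [0.5831 0.0153 0.074 ] [0.5568 0.0245 0.074 ] -0.338 0.0556
lip [0.5609 0.0257 0.08  ] 0.0735
disc lr [0.5589 0.0251 0.08  ] tb [0.5577 0.0248 0.073 ] 0.0403 0.0409
flange [0.5397 0.226  0.026 ] 0.0588
bar edge -0.487
```

>>> {"name": "play_rows", "arguments": {
  "motion": [0.0854,0.0053,-0.0397,0,0,0,0,0.0854,0.0053,-0.0397,0,0,0,0,0.0854,0.0053,-0.0397,0,0,0,0,0.0854,0.0053,-0.0397,0,0,0,0,0.0854,0.0053,-0.0397,0,0,0,0,0.0854,0,0,0.01,0,0,-0.123,0.0854,0,0,0.01,0,0,-0.123,0.0854,0,0,0.01,0,0,-0.123,0.0854,0,0,0.01,0,0,-0.123,0.0854,0,0,0.01,0,0,-0.123,0.0854,0,0,0.01,0,0,-0.123,0.0854,0,0,0.01,0,0,-0.123]
}}

```text
time: 3.15
position: [0.54, 0.2223, 0.4739]
orientation: [-0.0, 0.853, 0.521, -0.0]
contact_force: [-0.4, -0.4, -0.3]
finger_gap: 0.0855
```

>>> {"name": "play_rows", "arguments": {
  "motion": [0.0854,0,0,0.01,0,0,-0.123,0.0854,0,0,0.01,0,0,-0.123,0.0854,0,0,0.01,0,0,-0.123,0.0854,0,0,0.01,0,0,-0.123,0.0854,0,0,0.01,0,0,-0.123,0.0854,0,0,0.01,0,0,-0.123,0.0854,0,0,0.01,0,0,-0.123,0.0854,0,0,0.01,0,0,-0.123,0.0854,0,0,0.01,0,0,-0.123,0.0854,0,0,0.01,0,0,-0.123,0.0854,0,0,0.01,0,0,-0.123,0.0854,0,0,0.01,0,0,-0.123]
}}

```text
time: 4.15
position: [0.54, 0.2222, 0.3539]
orientation: [-0.0, 0.281, 0.96, -0.0]
contact_force: [1.1, -0.1, 0.3]
finger_gap: 0.0854
```

```bash
python3 - <<'E'
from h import *
plan([.5405,.2245,.041],2.68)
im=save('wrist','w1'); p=prm('w1'); u,v=proj(p,[.5405,.2245,.054]);print(u,v,telemetry.get_state()['joint_positions'].round(3))
x,y=int(u)-80,max(0,int(v)-75);print(x,y)
cv2.imwrite('pics/w1c.png',np.clip(1.8*cv2.resize(im[y:y+150,x:x+160],None,fx=5,fy=4*1.25/1.25*1.25,interpolation=cv2.INTER_CUBIC).astype(float),0,255).astype('u1')[:600*2][:750])
E
python3 -c "
import cv2;a=cv2.imread('pics/w1c.png');print(a.shape);cv2.imwrite('pics/w1c.png',cv2.resize(a,None,fx=.8,fy=.8))"
```

```text
grasp [0.5399 0.2222 0.1989] yaw 2.5728 tilt [-0.0005 -0.0002] t 4.15
shift tool [0.0007 0.0023 0.1579]
turn z -0.1072
318.43702535689306 189.22963407157405 [ 0.347 -0.063  1.71   0.     1.498 -0.665]
238 114
(750, 800, 3)
```

View pics/w1c.png

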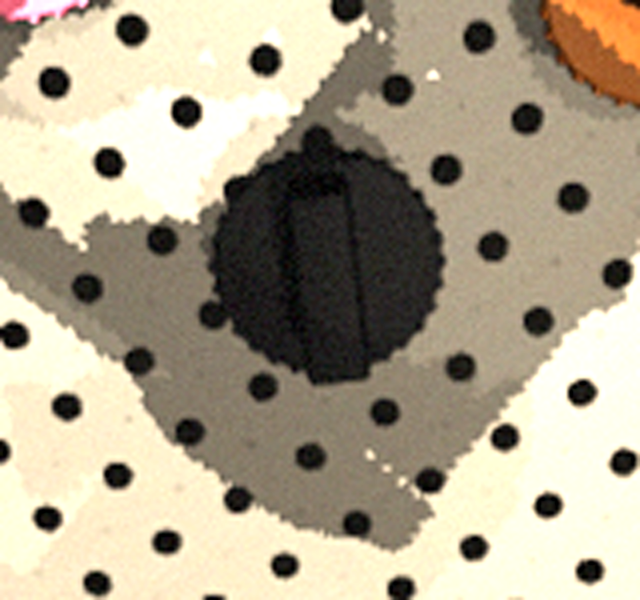

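The black cap is clear here. Crop corners of the bar's top are (291,197), (345,192), (368,377) and (311,384); the flange spans columns 210–443.

Run:
```python
from h import *
p=prm('w1'); Q=[ray(p,238+x/4,114+y/4,.054) for x,y in[(291,197),(345,192),(368,377),(311,384)]]
print(np.mean(Q,0).round(4)); 
for i,j in((0,3),(1,2),(0,1),(3,2)): d=Q[i]-Q[j];print(np.arctan2(d[1],d[0]).round(3),np.linalg.norm(d).round(4))
A=ray(p,238+210/4,114+255/4,.026);B=ray(p,238+443/4,114+255/4,.026);print('fl',((A+B)/2).round(4))
d=Q[1]-Q[2]+Q[0]-Q[3];plan([*np.mean(Q,0)[:2],.041],np.arctan2(d[1],d[0]))
```

```text
[0.5391 0.2273 0.054 ]
2.673 0.0446
2.703 0.0442
-2.048 0.0122
-2.012 0.0135
fl [0.5374 0.2282 0.026 ]
grasp [0.5394 0.222  0.1967] yaw 2.5828 tilt [-0.0028 -0.001 ] t 4.2
shift tool [0.0027 0.0047 0.1557]
turn z -0.105
```

>>> {"name": "play_rows", "arguments": {
  "motion": [0.0854,0,0,0,0,0,-0.105,0.0854,0.0017,0.0036,0,0,0,0,0.0854,0,0,0.035,0,0,0,0.0854,0,0,0.035,0,0,0,0.0854,0,0,0.035,0,0,0,0.0854,0,0,0.025,0,0,0,0.0854,0,0,0.01,0,0,0,0.0854,0,0,0.007,0,0,0,0.0854,0,0,0,0,0,0],
  "squeeze": 30
}}

```text
time: 4.95
position: [0.5403, 0.2265, 0.2076]
orientation: [-0.0, 0.234, 0.972, -0.0]
contact_force: [1.1, -0.8, -0.4]
finger_gap: 0.0856
```

>>> {"name": "play_rows", "arguments": {
  "motion": [0.005,0,0,0,0,0,0,0.005,0,0,0,0,0,0,0.005,0,0,0,0,0,0,0.005,0,0,0,0,0,0,0.005,0,0,0,0,0,0,0.005,0,0,0,0,0,0,0.005,0,0,0,0,0,0,0.005,0,0,0,0,0,0,0.005,0,0,0,0,0,0,0.005,0,0,0,0,0,0,0.005,0,0,0,0,0,0,0.005,0,0,0,0,0,0],
  "squeeze": 30
}}

```text
time: 5.95
position: [0.5403, 0.2264, 0.2082]
orientation: [0.0, 0.233, 0.973, 0.0]
contact_force: [-0.4, -1.6, 5.3]
finger_gap: 0.0142
```

Run:
```python
from h import *
s=telemetry.get_state();print(s['finger_gap'],s['contact_force'],s['moment']);plan([.559,.025,.30],2.80)
```

```text
0.014186983342616796 [-0.38946328 -1.6423075   5.27950558] [-0.11939026  0.20314172 -0.09694775]
grasp [0.5404 0.2264 0.0532] yaw 2.6718 tilt [0.0005 0.0002] t 5.95
shift tool [-0.1079 -0.1711 -0.2469]
turn z -0.1282
```

>>> {"name": "play_rows", "arguments": {
  "motion": [0.005,0,0,0,0,0,0,0.005,0,0,-0.02,0,0,0,0.005,0,0,-0.035,0,0,0,0.005,0,0,-0.035,0,0,0,0.005,0,0,-0.035,0,0,0,0.005,0,0,-0.025,0,0,0,0.005,0,0,0,0,0,0,0.005,0,0,0,0,0,0],
  "squeeze": 60
}}

```text
time: 6.62
position: [0.5402, 0.2263, 0.3589]
orientation: [0.001, 0.233, 0.973, 0.001]
contact_force: [-0.8, 0.0, -1.8]
finger_gap: 0.0135
```

Run:
```python
from h import *
s=telemetry.get_state();print(s['finger_gap'],s['contact_force'],s['moment']);plan([.559,.025,.30],2.80)
im=save('wrist','w2'); s=telemetry.get_state();M=Rt();p=prm('w2');g=s['position']+M[:,2]*.155
o=M@np.array([0,0,0.0008-.001]);
print(proj(p,g+M[:,2]*-.001),proj(p,g+M[:,2]*-.001+M[:,0]*.023),proj(p,g+M[:,2]*-.001-M[:,0]*.023))
b=save('side','b2')
A=cv2.resize(im[110:300,220:420],None,fx=3,fy=3,interpolation=cv2.INTER_CUBIC);u,v=proj(prm('b2'),g);print(u,v);u,v=int(u),int(v)
B=cv2.resize(b[v-30:v+70,u-50:u+50],(0,0),fx=2,fy=2);B=cv2.copyMakeBorder(B,0,A.shape[0]-B.shape[0],0,0,0)
cv2.imwrite('pics/w2c.png',np.clip(1.6*np.hstack([A,B]),0,255).astype('u1'))
```

```text
0.013536331757462619 [-0.77760003  0.04870422 -1.83199736] [-0.05774148 -0.0296691   0.05967322]
grasp [0.5405 0.2265 0.2039] yaw 2.6718 tilt [0.0021 0.0008] t 6.62
shift tool [-0.1078 -0.1711 -0.0962]
turn z -0.1282
(np.float64(315.4910702908394), np.float64(269.01639903913235)) (np.float64(315.437798867575), np.float64(222.69111437541596)) (np.float64(315.5396494054772), np.float64(311.2612120440214))
308.02599828244126 125.34723953698682
```

View pics/w2c.png

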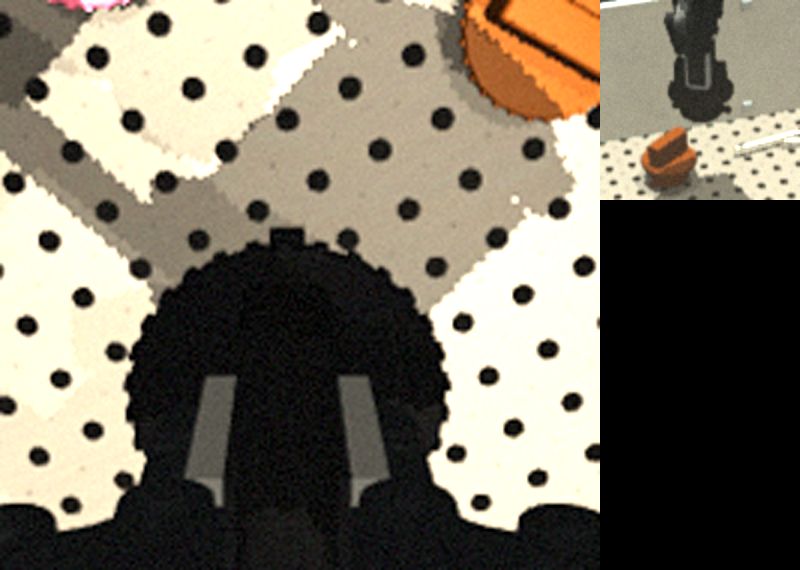

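Run:
```python
from h import *
p=prm('w2');s=telemetry.get_state();M=Rt();g=s['position']+M[:,2]*.155
for x in(.025,.027,.029): print(x,proj(p,g+M@np.array([x,0,.0492])),proj(p,g+M@np.array([x,0,.0442])))
for x in(.027,.029,.031): print('fl',x,proj(p,g+M@np.array([x,0,.0312])),proj(p,g+M@np.array([x,0,.0252])))
print(proj(p,g+M@np.array([0,-.029,.028])),proj(p,g+M@np.array([0,.029,.028])))
```

```text
0.025 (np.float64(314.8758011569349), np.float64(188.51100534699097)) (np.float64(314.8871521692105), np.float64(190.67972481231317))
0.027 (np.float64(314.8701968164651), np.float64(185.2946243204228)) (np.float64(314.8814320092492), np.float64(187.3830125212247))
0.029 (np.float64(314.8645575598147), np.float64(182.05820458604367)) (np.float64(314.8756752417115), np.float64(184.0652021056812))
fl 0.027 (np.float64(314.9137126179357), np.float64(193.38330495875917)) (np.float64(314.9303236269412), np.float64(196.47094536493773))
fl 0.029 (np.float64(314.9076286797343), np.float64(189.83353326057943)) (np.float64(314.92407738175484), np.float64(192.8029026366242))
fl 0.031 (np.float64(314.90150269646097), np.float64(186.25922968835852)) (np.float64(314.91778639195957), np.float64(189.10858410070804))
(np.float64(263.14452863032557), np.float64(241.51944786239125)) (np.float64(366.8262299510871), np.float64(241.28489000771512))
```

>>> {"name": "play_rows", "arguments": {
  "motion": [0.005,0,0,0,0,0,-0.065,0.005,0,0,0,0,0,-0.065,0.005,-0.0221,-0.0262,0,0,0,0,0.005,-0.0221,-0.0262,0,0,0,0,0.005,-0.0221,-0.0262,0,0,0,0,0.005,-0.0221,-0.0262,0,0,0,0,0.005,-0.0221,-0.0262,0,0,0,0,0.005,-0.0221,-0.0262,0,0,0,0,0.005,-0.0221,-0.0262,0,0,0,0,0.005,0,0,0,0,0,0,0.005,0,0,0,0,0,0,0.005,0,0,0,0,0,0]
}}

```text
time: 7.72
position: [0.6248, 0.002, 0.3562]
orientation: [-0.001, 0.169, 0.986, -0.0]
contact_force: [-0.1, 0.5, -0.2]
finger_gap: 0.0136
```

Run:
```python
from h import *
s=telemetry.get_state();print(s['finger_gap'],s['contact_force'],s['moment'],s['joint_positions'].round(3));plan([.559,.0255,.1532],2.8036)
im=save('wrist','w3');p=prm('w3');u,v=proj(p,[.559,.0255,.08]);print(u,v);plan([.559,.0255,.1532],2.8036)
y,x=max(0,int(v)-60),int(u)-70;print(x,y)
cv2.imwrite('pics/w3c.png',np.clip(1.6*cv2.resize(im[y:y+120,x:x+140],None,fx=5,fy=5,interpolation=cv2.INTER_CUBIC).astype(float),0,255).astype('u1'))
```

```text
0.013566108480944635 [-0.11178852  0.48531919 -0.21702874] [-0.03963956 -0.04217894 -0.05166505] [-0.038  0.025  1.616  0.     1.503 -1.268]
grasp [0.6244 0.0021 0.2012] yaw 2.8014 tilt [-0.0022  0.0004] t 7.72
shift tool [0.0694 0.0003 0.0482]
turn z -0.0022
316.14525156578543 112.47567666726658
grasp [0.6244 0.0025 0.2017] yaw 2.8022 tilt [-0.0015  0.0003] t 7.77
shift tool [ 0.0693 -0.0001  0.0486]
turn z -0.0014
246 52
```

View pics/w3c.png

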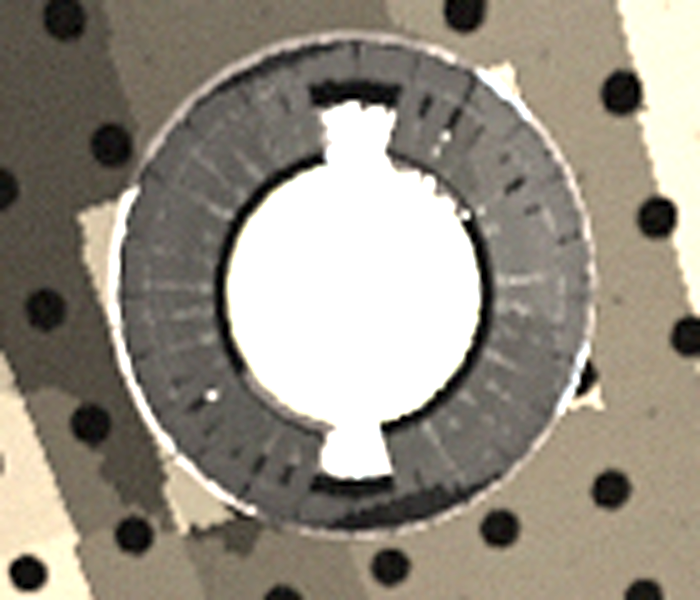

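Run:
```python
from h import *
p=prm('w3');W=lambda x,y,z:ray(p,246+x/5,52+y/5,z)
A=W(353,490,.08);B=W(355,83,.08);d=B-A;print('slots',((A+B)/2).round(4),np.arctan2(d[1],d[0]).round(4),np.linalg.norm(d).round(4))
for q,r,z in(((117,290),(592,290),.08),((355,35),(355,533),.08),((225,290),(482,290),.073),((213,290),(494,290),.08)):
    A=W(*q,z);B=W(*r,z);print(((A+B)/2).round(4),np.linalg.norm(A-B).round(4))
```

```text
slots [0.558  0.0264 0.08  ] 2.7964 0.0612
[0.5574 0.0267 0.08  ] 0.0744
[0.5582 0.0265 0.08  ] 0.0749
[0.5574 0.0266 0.073 ] 0.0414
[0.5574 0.0265 0.08  ] 0.044
```

>>> {"name": "play_rows", "arguments": {
  "motion": [0.005,0.0178,0,0,0,0,0.006,0.005,0.0178,0,0,0,0,0,0.005,0.0178,0,0,0,0,0,0.005,0.0178,0,0,0,0,0,0.005,0,0,0.025,0,0,0,0.005,0,0,0.025,0,0,0,0.005,0,0,0.01,0,0,0,0.005,0,0,0,0,0,0,0.005,0,0,0,0,0,0,0.005,0,0,0,0,0,0]
}}

```text
time: 8.6
position: [0.5582, 0.0262, 0.2991]
orientation: [0.001, 0.172, 0.985, 0.0]
contact_force: [0.6, 0.3, -0.3]
finger_gap: 0.014
```

Run:
```python
from h import *
s=telemetry.get_state();print(s['finger_gap'],s['contact_force'],s['moment']);plan([.5572,.0261,.1262],2.7964)
```

```text
0.014006884498518501 [ 0.55362319  0.25498309 -0.28803997] [-0.045118   -0.0213309  -0.00653772]
grasp [0.5584 0.0262 0.1441] yaw 2.7962 tilt [0.0013 0.    ] t 8.6
shift tool [ 0.0011 -0.0005  0.0179]
turn z -0.0002
```

>>> {"name": "play_rows", "arguments": {
  "motion": [0.005,0.001,-0.0005,0.004,0,0,0,0.005,0,0,0.004,0,0,0,0.005,0,0,0.003,0,0,0,0.005,0,0,0.002,0,0,0,0.005,0,0,0.001,0,0,0,0.005,0,0,0,0,0,0,0.005,0,0,0,0,0,0]
}}

```text
time: 9.18
position: [0.557, 0.0257, 0.284]
orientation: [0.001, 0.172, 0.985, 0.0]
contact_force: [3.5, 0.9, 1.4]
finger_gap: 0.0134
```

>>> {"name": "play_rows", "arguments": {
  "motion": [0.005,0,0,0.0005,0,0,0,0.005,0,0,0.0005,0,0,0,0.005,0,0,0.0005,0,0,0,0.005,0,0,0.0005,0,0,0,0.005,0,0,0,0,0,0]
}}

```text
time: 9.6
position: [0.5571, 0.0258, 0.2821]
orientation: [0.001, 0.172, 0.985, 0.0]
contact_force: [5.8, 0.8, 2.5]
finger_gap: 0.0136
```

Run:
```python
from h import *
s=telemetry.get_state();print(s['finger_gap'],s['contact_force'],s['moment']);plan([.5572,.0261,.1262],2.7964)
```

```text
0.013628498304586288 [5.82559681 0.83004309 2.5372221 ] [ 0.13890727 -1.20013283  0.04907986]
grasp [0.5573 0.0258 0.1271] yaw 2.7958 tilt [0.0017 0.0001] t 9.6
shift tool [0.0002 0.0003 0.0009]
turn z -0.0006
```

>>> {"name": "play_rows", "arguments": {
  "motion": [0.005,-0.0008,0,0,0,0,0,0.005,-0.0007,0.0003,0,0,0,0,0.005,0,0,0,0,0,0,0.005,0,0,0,0,0,0]
}}

```text
time: 9.93
position: [0.5581, 0.0255, 0.2813]
orientation: [-0.0, 0.172, 0.985, -0.0]
contact_force: [-0.2, 0.3, -1.2]
finger_gap: 0.0136
```

```bash
cat >> h.py <<'E'
def st():
    s=telemetry.get_state();M=Rt();g=s['position']+M[:,2]*.155
    print('gap',round(s['finger_gap'],4),'F tool',(M.T@s['contact_force']).round(2),'M tool',(M.T@s['moment']).round(2),'grasp',g.round(4),'under',(g[2]-.0532).round(4),'yaw',np.arctan2(M[1,0],M[0,0]).round(4),'tilt',M[:2,2].round(4),'t',round(s['time'],2))
E
python3 -c "
from h import *
st()"
```

```text
gap 0.0136 F tool [0.32 0.2  1.2 ] M tool [ 0.06 -0.03  0.03] grasp [0.558  0.0255 0.1263] under 0.0731 yaw 2.7958 tilt [-0.001  -0.0001] t 9.93
```

>>> {"name": "play_rows", "arguments": {
  "motion": [0.005,-0.0003,0,0.001,0,0,0,0.005,0,0,0.001,0,0,0,0.005,0,0,0.001,0,0,0,0.005,0,0,0.001,0,0,0,0.005,0,0,0.001,0,0,0,0.005,0,0,0,0,0,0]
}}

```text
time: 10.43
position: [0.5585, 0.0254, 0.2766]
orientation: [-0.0, 0.172, 0.985, -0.0]
contact_force: [-3.1, 0.7, 3.3]
finger_gap: 0.0139
```

```bash
python3 -c "
from h import *
st()"
```

```text
gap 0.0139 F tool [ 3.18 -0.44 -3.25] M tool [ 0.18  0.52 -0.01] grasp [0.5585 0.0254 0.1216] under 0.0684 yaw 2.7958 tilt [-0.0003 -0.    ] t 10.43
```

>>> {"name": "play_rows", "arguments": {
  "motion": [0.005,0.0005,0,0.001,0,0,0,0.005,0,0,0.0015,0,0,0,0.005,0,0,0.0015,0,0,0,0.005,0,0,0.0015,0,0,0,0.005,0,0,0.001,0,0,0,0.005,0,0,0.001,0,0,0,0.005,0,0,0,0,0,0,0.005,0,0,0,0,0,0]
}}

```text
time: 11.1
position: [0.5582, 0.0255, 0.2695]
orientation: [0.0, 0.172, 0.985, -0.0]
contact_force: [-0.9, -1.5, 6.7]
finger_gap: 0.0135
```

```bash
python3 -c "
from h import *
st()"
```

```text
gap 0.0135 F tool [ 0.38 -1.71 -6.73] M tool [ 0.3   0.11 -0.02] grasp [0.5584 0.0255 0.1145] under 0.0613 yaw 2.7957 tilt [ 0.0008 -0.0002] t 11.1
```

>>> {"name": "play_rows", "arguments": {
  "motion": [0.005,0,-0.0003,0.0012,0,0,0,0.005,0,0,0,0,0,0,0.005,0,0,0,0,0,0.05,0.005,0,0,0,0,0,0.05,0.005,0,0,0,0,0,0.05,0.005,0,0,0,0,0,0.05,0.005,0,0,0,0,0,0.05,0.005,0,0,0,0,0,0.05,0.005,0,0,0,0,0,0]
}}

```text
time: 11.85
position: [0.5582, 0.0253, 0.2685]
orientation: [0.001, 0.319, 0.948, 0.0]
contact_force: [-0.1, 0.2, 7.8]
finger_gap: 0.0137
```

```bash
python3 -c "
from h import *
st()"
```

```text
gap 0.0137 F tool [ 0.22  0.08 -7.85] M tool [0.08 0.01 0.03] grasp [0.5584 0.0253 0.1135] under 0.0603 yaw 2.4924 tilt [0.0014 0.    ] t 11.85
```

Turned 0.30 rad freely below the bridges. I'll continue to 0.75 rad.

>>> {"name": "play_rows", "arguments": {
  "motion": [0.005,0,0,0,0,0,0.075,0.005,0,0,0,0,0,0.075,0.005,0,0,0,0,0,0.075,0.005,0,0,0,0,0,0.075,0.005,0,0,0,0,0,0.075,0.005,0,0,0,0,0,0.075,0.005,0,0,0,0,0,0,0.005,0,0,0,0,0,0]
}}

```text
time: 12.52
position: [0.5582, 0.0253, 0.2685]
orientation: [0.001, 0.521, 0.853, 0.0]
contact_force: [0.4, -0.0, 6.9]
finger_gap: 0.0134
```

```bash
python3 -c "
from h import *
st()"
```

```text
gap 0.0134 F tool [-0.2   0.34 -6.89] M tool [ 0.1  -0.06  0.07] grasp [0.5584 0.0253 0.1135] under 0.0603 yaw 2.0452 tilt [0.0013 0.0001] t 12.52
```

>>> {"name": "play_rows", "arguments": {
  "motion": [0.005,0,0,-0.001,0,0,0,0.005,0,0,-0.001,0,0,0,0.005,0,0,-0.001,0,0,0,0.005,0,0,-0.001,0,0,0,0.005,0,0,-0.0007,0,0,0,0.005,0,0,0,0,0,0,0.005,0,0,0,0,0,0]
}}

```text
time: 13.1
position: [0.5582, 0.0253, 0.2731]
orientation: [0.001, 0.521, 0.854, 0.0]
contact_force: [0.3, -0.0, 5.6]
finger_gap: 0.0133
```

```bash
python3 -c "
from h import *
st()"
```

```text
gap 0.0133 F tool [-0.18  0.24 -5.61] M tool [-0.13 -0.14  0.03] grasp [0.5584 0.0253 0.1181] under 0.0649 yaw 2.0458 tilt [0.0013 0.0001] t 13.1
```

>>> {"name": "play_rows", "arguments": {
  "motion": [0.005,0,0,-0.0005,0,0,0,0.005,0,0,-0.0005,0,0,0,0.005,0,0,0,0,0,0]
}}

```text
time: 13.35
position: [0.5581, 0.0253, 0.2734]
orientation: [0.0, 0.521, 0.854, 0.0]
contact_force: [4.8, -0.4, -1.9]
finger_gap: 0.0136
```

```bash
python3 -c "
from h import *
st()"
```

```text
gap 0.0136 F tool [-2.52  4.14  1.92] M tool [-0.86 -0.42  0.05] grasp [0.5583 0.0253 0.1184] under 0.0652 yaw 2.0457 tilt [0.0008 0.0001] t 13.35
```

>>> {"name": "play_rows", "arguments": {
  "motion": [0.005,0,0,0.0006,0,0,0,0.005,0,0,0,0,0,0,0.02,0,0,0,0,0,0,0.03,0,0,0,0,0,0,0.05,0,0,0,0,0,0,0.06,0,0,0,0,0,0,0.06,0,0,0,0,0,0],
  "squeeze": 20
}}

```text
time: 13.93
position: [0.5579, 0.0253, 0.2729]
orientation: [-0.0, 0.521, 0.854, -0.0]
contact_force: [-0.6, -0.1, -0.2]
finger_gap: 0.0598
```

```bash
python3 -c "
from h import *
st()"
```

```text
gap 0.0598 F tool [ 0.15 -0.58  0.17] M tool [ 0.02 -0.02  0.01] grasp [0.5578 0.0253 0.1179] under 0.0647 yaw 2.0458 tilt [-0.0005  0.    ] t 13.93
```

Released with no load. I'll lift clear, back off a little and look.

>>> {"name": "play_rows", "arguments": {
  "motion": [0.06,0,0,-0.01,0,0,0,0.06,0,0,-0.02,0,0,0,0.06,0,0,-0.035,0,0,0,0.06,0,0,-0.035,0,0,0,0.06,0,0,-0.035,0,0,0,0.06,-0.03,0,-0.01,0,0,0,0.06,-0.03,0,0,0,0,0,0.06,-0.01,0,0,0,0,0,0.06,0,0,0,0,0,0,0.06,0,0,0,0,0,0]
}}

```text
time: 14.77
position: [0.5899, -0.0371, 0.4181]
orientation: [-0.0, 0.521, 0.853, -0.0]
contact_force: [0.3, 0.2, -0.5]
finger_gap: 0.0601
```

Run:
```python
from h import *
st(); im=save('wrist','w4'); b=save('side','b4'); a=save('scene','a4')
p=prm('w4');u,v=proj(p,[.558,.026,.1]);x,y=int(u)-60,max(0,int(v)-60);print(x,y)
pb=prm('b4')
A=cv2.resize(im[y:y+120,x:x+120],(480,480),interpolation=cv2.INTER_CUBIC)
B=cv2.resize(b[195:315,300:420-40],(320,480),interpolation=cv2.INTER_CUBIC)
cv2.imwrite('pics/w4c.png',np.clip(1.5*np.hstack([A,B]).astype(float),0,255).astype('u1'))
for n,m in('a0','a4'),('b0','b4'):
    d=np.abs(cv2.imread(f'pics/{n}.png').astype(int)-cv2.imread(f'pics/{m}.png')).max(2)
    for k,(q,h) in {'bottle':([.688,.071],.035),'lens':([.717,.295],.026),'tape':([.393,.089],.01)}.items():
        u,v=map(int,proj(prm(n),[*q,h])); print(n,k,u,v,d[v-12:v+13,u-9:u+10].mean().round(1))
```

```text
gap 0.0601 F tool [0.03 0.35 0.45] M tool [0.04 0.   0.02] grasp [ 0.5898 -0.0371  0.2631] under 0.2099 yaw 2.0448 tilt [-0.0007  0.0003] t 14.77
256 49
a0 bottle 386 208 53.3
a0 lens 339 147 66.5
a0 tape 267 273 6.6
b0 bottle 413 237 7.8
b0 lens 383 167 28.5
b0 tape 248 274 9.2
```

View pics/w4c.png

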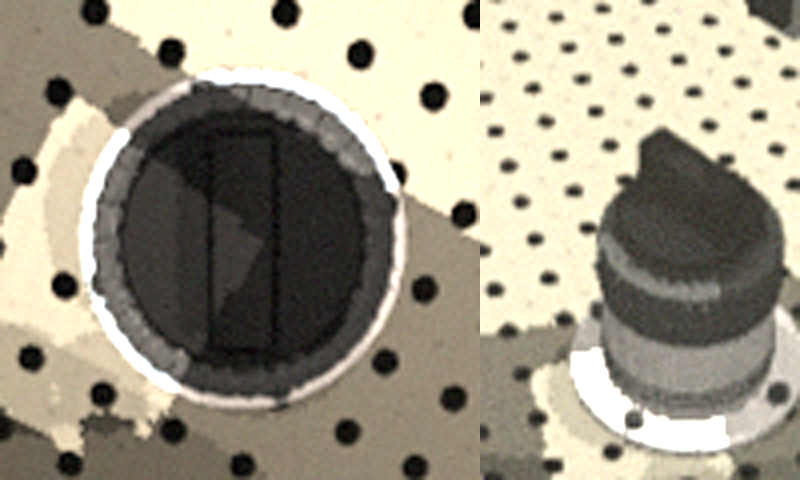

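The cap sits level and centred in the collar, with its bar in line with the tool (turned 0.75 rad). The large differences at the bottle and lens tube are probably the arm or its shadow in view, so I'll check one full view.

View pics/b4.png

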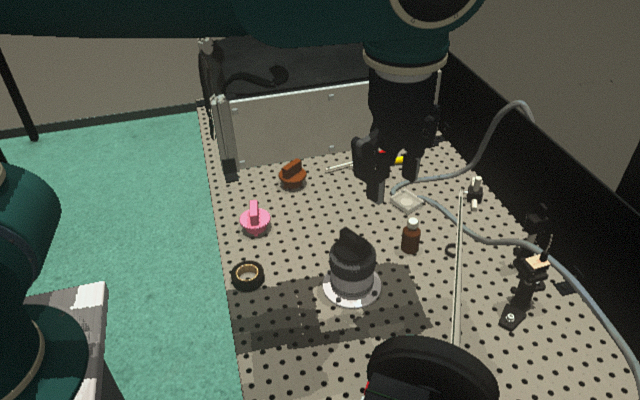

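The gripper hides the lens tube, which the arm never went near. Bottle (411,235) and tape roll (248,275) are unmoved. The gripper touches nothing, so I'm handing in.

```bash
python3 -c "
from h import *
print(ticket.finish_job())"
```

```text
the job is handed in; nothing more can be done
None
```

The canister is closed: I took the black cap by its grip bar, found the slots by eye and by feel, pressed it down and turned it clockwise to lock. The job was handed in at about 15 s of the 72 s allowed.

- **Entry:** the cap's underside went past the 76 mm "lugs on lip" height with only a few newtons, so the lugs were in the slots. I eased it sideways by about 1 mm to take off a 6 N side load.
- **Lock:** I pressed the underside to 60.3 mm (about 8 N on the spring) and turned it 0.75 rad with no resistance. Lifting it then, it caught at about 65.2 mm and the wrist force changed from +5.6 N to −1.9 N, so the lugs are against the pocket roofs.
- **After release:** the force readings were near zero. The pictures show the cap level and centred, with the bar at the locked angle.
- **Bystanders:** the bottle and tape roll are unmoved in the side view. The gripper hid the lens tube in my last side picture, so I did not re-check it there, but the arm never went near it.

The scene and wrist cameras disagreed by 2–4 mm on positions. I used the wrist camera's values and corrected them by feel.

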